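# Put the engraver's tray away in its press-to-open case

## Robot

A 6-joint arm with a two-finger parallel gripper is mounted at the origin on the work surface. World frame = base frame: x ahead of the robot, y to its left, z up, the work surface at z = 0. Lengths are in mm, angles in rad, forces in N, time in s.
With the tool pointing down it reaches from about 350 to 725 mm from the base axis. Payload 6 kg.
Tool frame: the origin (TCP) lies at the very end of the fingers, on their centre line; the grasp point (between the pads) lies 19 mm behind it; z points along the fingers, y is the direction in which the jaws open and shut (so a half turn about z gives the same grasp; the last joint's range is limited). The gripper opens to 85 mm and grips with 20 to 120 N. Pads are 22 mm wide; open, the fingers measure 114 mm over their backs; the gripper's body (76 mm by 85 mm) begins 54 mm behind the grasp point. The pads swing forward as they close: fully open they stand 13 mm farther back than shut.
Start: joints at [1.639, 0.04, 0.085, 0, -1.615, -0.334], TCP at [157.583, 578.914, 231.261] pointing down, gripper open.
Joint ranges: [-2.56, 2.56], [-1.29, 2.01], [-1.08, 1.49], [-3.29, 1.98], [-2.81, -0.18], [-2.99, 2.99]. Speed limits (rad/s): [2.57, 2.57, 3.01, 3.14, 3.14, 3.14].

## Interface

Orientations are given as [roll, pitch, yaw] about the fixed x, y, z axes, in that order (R = Rz(yaw) Ry(pitch) Rx(roll)).
In Python, from cell import arm, vision gives the robot as it stands.
- The arm moves only by the tool arm_command, never from a script. Its argument "steps" is a list of rows, each an object with "dp": the shift along the tool's x, y, z in mm, a list of three; "angular": the turn, a rotation vector about the tool's x, y, z in degrees, a list of three; "hand": the closure, from -1 (fully open) to 1 (shut). A call has exactly 10 rows; each row shifts and turns the pose as measured when the row begins, along the tool's axes as they then stand; what a row does not reach is not made up. A row lasts 1/10 s, in which the tool goes at most 50 mm and 8.59 degrees, less where a joint would pass 70% of its speed; a pose out of reach is approached as far as the arm can. A call is refused whole if a number of a shift passes 50 or a number of a turn 8.59, either way. A call with a gripper value outside its range is refused whole. The fingers move at their own pace and stop on an object; "squeeze" is the grip in N (left out, the last holds). Time passes only in rows, so rows that do not move let the fingers close, or fill a call up. It gives the time, the measured TCP pose, the force and the opening at its end, in the units of the state.
- arm.get_obs(): the state, without advancing time (a new reading comes with each control period).
- vision.get_image(name): name is "side" or "top"; returns a dict with "color" (384x512x3 uint8, blue, green, red), "camera_matrix" (3x3 intrinsics, pixels), "k1" (the pictures are not rectified: a ray, as slopes to the right and down, at radius r is drawn at 1 + k1 r^2 times it, then the intrinsics apply), "R" (3x3) and "t" (3): a world point X has camera coordinates R X + t. Camera axes: x right, y down, z forward; pixel columns grow to the right and rows downward; lengths in mm; the calibration is good to about 2 mm. A picture is of the moment at which its call begins. There is no depth.
- arm.sign_off(): hands the job in, once; it reports no verdict.
The state is a dict: "t": time; "joints": joint angles; "joint_velocities": joint speeds; "effort": joint torques, N m; "position": TCP position; "orientation": TCP orientation; "contact_force": force on the tool from outside, world axes, zero at the start; "wrist_torque": the same for the moment, N m; "grip_width": opening from 0.0 (shut) to 1.0 (fully open).
Only numpy, scipy, OpenCV 4.12 (cv2) and the standard library are available. Lean on these libraries where they do the work, as an engineer would, in place of code of your own. Each camera call takes 0.05 s, during which the arm holds its last target.

## Task

Press the brass thumb spot on the wooden case until the flap clicks over and springs fully open, then pick up the copper tray by its bridge handle and carry it level, with the two punches and the medal staying on it, into the case. Set it down gently flat on the case floor, let go, and push the flap down until it is fully shut. Leave the hammer, the phone, the copper dish and the black-topped block where they are.

Things in the scene. Friction and masses are not known exactly. Their poses are not given: they have to be found in the camera images.
- case_in (a point): Centre of the inner floor of a fixed light-wood case (red floor, copper band). Its axes: z up, y to the hinge side, x along the hinge. Compartment 140 mm (x) by 186 mm (y); wall tops 82 mm above this point, which is 6 mm above the table. Outside the case spans x -78 to 78, y -101 to 166 mm from here; beyond y = 98 mm is a well for the flap's tail.
- flap (a joint): Dark-wood flap covering the case, 8 mm thick. Rad: 0 shut, 1.5 fully open (nearly upright on the hinge side, top 300 mm above the table). An over-centre spring holds it shut below about 0.2, and above that drives it open in 1 to 3 s, where it stays. To close, push its outer face over and down (at most 0.5 N m) until it snaps shut.
- flap_hinge (a point): Middle of the flap's hinge line at mid-thickness, 86 mm above case_in and 105 mm from it along the case's +y; the hinge runs along the case's x. From here the shut flap reaches 210 mm towards the case's -y (156 mm wide) and its tail 48 mm towards +y (134 mm wide).
- flap_press (a point): Brass thumb spot (32 mm across) on top of the flap's tail, 30 mm past the hinge; moves with the flap. About 5 N, 7 mm down or more (15 mm is free), tips the flap past its click point. The tail then swings down into the well and the flap swings up towards the pressing hand: draw the hand away up and outwards (case +y).
- tray_grip (a point): Centre of the wooden handle bar of the loose copper tray, 62 mm above the tray's underside, over its centre. Axes: z up, y along the bar. Bar 12 mm wide and high, 142 mm long, on brass posts at y = +-68 mm. Tray 90 (x) by 150 mm (y), rim 18 mm high, floor 4 mm thick, about 0.35 kg. It fits the case only with its y along the case's y, either way round.
- punch_a_center (a point): Centre of a loose round steel punch lying in the tray, 9 mm diameter, 75 mm long, free to roll.
- punch_b_center (a point): Centre of a second steel punch like the first.
- medal_center (a point): Centre of a brass medal lying in the tray, 40 mm diameter, 9 mm high.
- hammer: Bystander: hammer lying on the table; origin under its middle.
- phone: Bystander: black phone with a grey glass face lying on the table, 75 x 150 x 9 mm; origin at the centre of its underside.
- dish: Bystander: copper dish, 124 mm diameter, 14 mm high, on the black-topped block; origin at the centre of its underside.
- pitch_block: Bystander: fixed block, 150 x 180 mm, 57 mm high, white sides, black top; origin at the centre of its underside.

How it is judged:
By the outcome, as a careful person would: the job done as asked, in the order asked, and still so for the second after the job is handed in, with the robot touching nothing.
It also fails if it takes over 72 s, if anything falls off the work surface, if the arm or the gripper's body presses on something with over 40 N, if the wrist force passes 120 N, or if a joint passes its speed limit or range.

## Working session

There is one attempt and no reset: what is moved stays moved. The work goes in short steps, Python scripts to look and compute and a tool call to move; the robot and the scene stay as the last step left them, time stands still between calls to the robot, and variables do not carry over. Pictures are saved under pics/ and viewed, and the job is handed in when it is done.

Besides the shell and the picture viewer there is one more tool, called after ">>>" as a command line: name --argument value ..., lists and objects as JSON in quotes. arm_command: Moves the arm, as the interface text tells. Its arguments: {"type":"object","properties":{"steps":{"type":"array","items":{"type":"object","properties":{"dp":{"type":"array","items":{"type":"number"}},"angular":{"type":"array","items":{"type":"number"}},"hand":{"type":"number"}}}},"squeeze":{"type":"number"}},"required":["steps"]}

```bash
mkdir -p pics; ls; python3 - <<'E'
from cell import arm, vision
import cv2
print(arm.get_obs())
for n in("side","top"):
    d=vision.get_image(n); cv2.imwrite(f"pics/{n}0.png",d["color"]); print(n,d["camera_matrix"],d["k1"],d["R"],d["t"])
E
```

```text
pics
{'t': 0.0, 'joints': array([ 1.63868913e+00,  4.08195532e-02,  8.38214940e-02, -4.76050469e-04,
       -1.61547165e+00, -3.33704491e-01]), 'joint_velocities': array([-0.00054911,  0.00138467, -0.00134266,  0.00064473, -0.00104595,
        0.0008784 ]), 'effort': array([ 1.00977944e-03, -3.68205428e+01,  3.47419131e+01,  6.93202123e+00,
       -5.35173822e-03,  5.61913353e-06]), 'position': array([157.44196115, 578.64723023, 230.2779129 ]), 'orientation': array([ 3.13985580e+00, -9.87346544e-05, -2.65790742e-01]), 'contact_force': array([0.31001603, 1.32082886, 0.19162081]), 'wrist_torque': array([0.0423603 , 0.01970259, 0.00574368]), 'grip_width': 1.002868947625311}
side [[455.94703502   0.         250.32159657]
 [  0.         455.94703502 188.44981532]
 [  0.           0.           1.        ]] -0.00140289798713052 [[ 0.78373059 -0.62110016  0.00097312]
 [-0.44710976 -0.56526823 -0.69322773]
 [ 0.43111393  0.54286869 -0.72071795]] [-509.66638127  274.11491177 1023.3384121 ]
top [[472.95891334   0.         253.68755608]
 [  0.         472.95891334 193.86993819]
 [  0.           0.           1.        ]] -0.15407936008505732 [[-0.0091775  -0.99978663 -0.01850595]
 [-0.98653108  0.0120753  -0.16312762]
 [ 0.16331628  0.01675959 -0.9864314 ]] [ -50.71373779  594.30116343 1332.44861588]
```

View pics/side0.png

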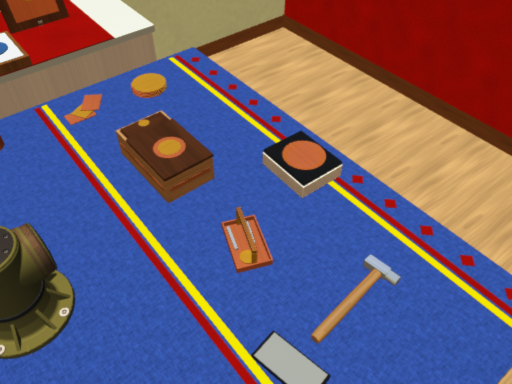

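View pics/top0.png

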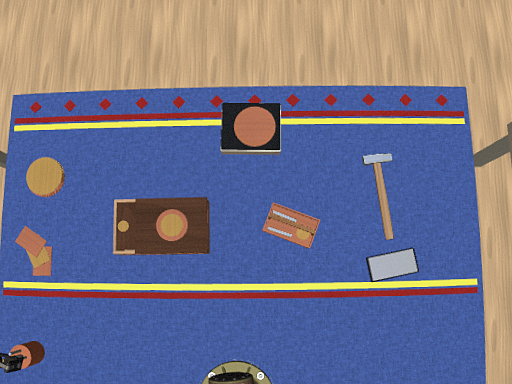

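```bash
python3 - <<'E'
import cv2
t=cv2.imread("pics/top0.png"); s=cv2.imread("pics/side0.png")
def c(im,x,y,w,h,k,n): cv2.imwrite(f"pics/{n}.png",cv2.resize(im[y:y+h,x:x+w],None,fx=k,fy=k,interpolation=cv2.INTER_CUBIC))
c(t,105,190,110,70,7,"tc"); c(t,255,195,75,60,10,"tt"); c(s,110,105,110,100,6,"sc"); c(s,210,200,70,75,8,"st")
E
```

```text
(no output)
```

View pics/tc.png

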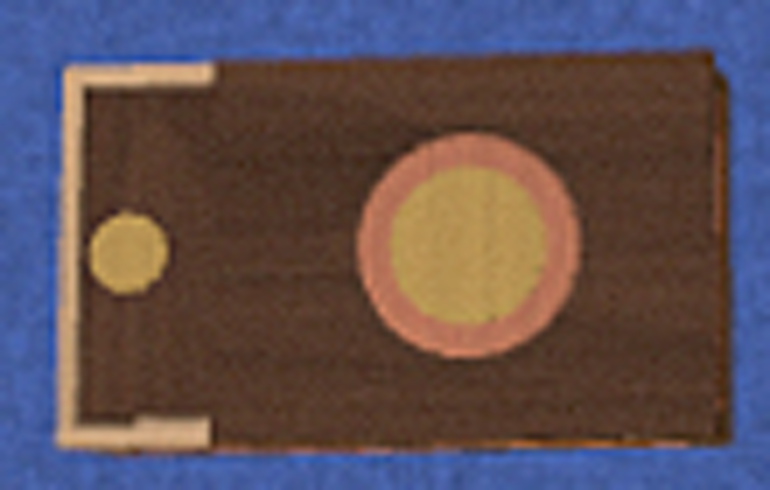

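View pics/tt.png

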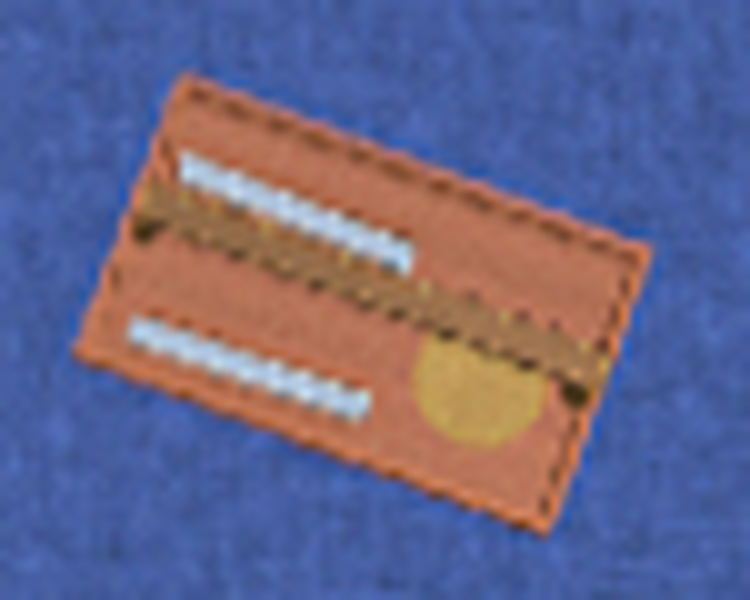

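View pics/sc.png

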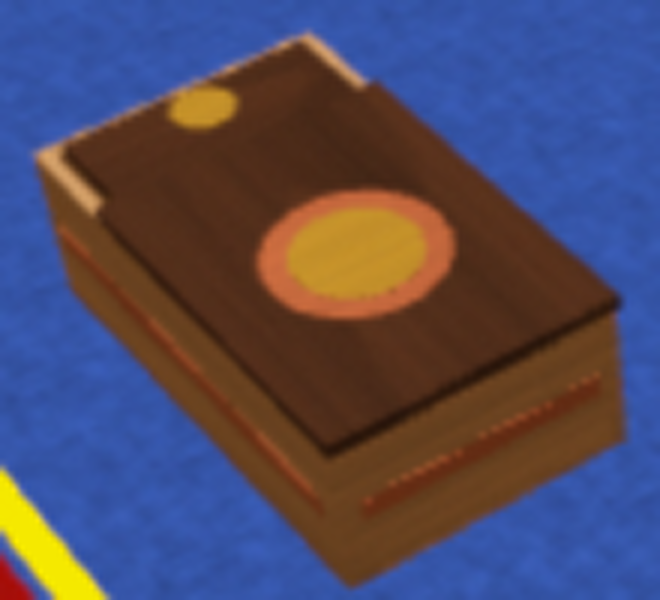

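View pics/st.png

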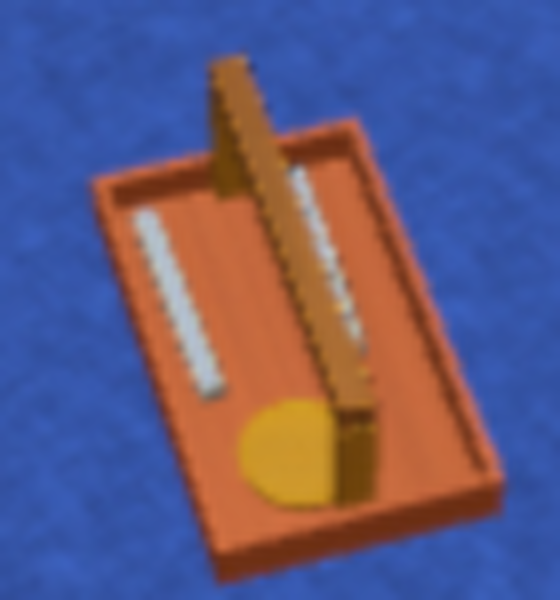

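```bash
cat > h.py <<'E'
import numpy as np
from scipy.optimize import least_squares
C={"side":(455.94703502,250.32159657,188.44981532,-0.00140289798713052,[[ 0.78373059,-0.62110016,0.00097312],[-0.44710976,-0.56526823,-0.69322773],[0.43111393,0.54286869,-0.72071795]],[-509.66638127,274.11491177,1023.3384121]),
"top":(472.95891334,253.68755608,193.86993819,-0.15407936008505732,[[-0.0091775,-0.99978663,-0.01850595],[-0.98653108,0.0120753,-0.16312762],[0.16331628,0.01675959,-0.9864314]],[-50.71373779,594.30116343,1332.44861588])}
def proj(n,X):
    f,cx,cy,k,R,t=C[n]; p=np.array(R)@np.array(X,float)+np.array(t); s=p[:2]/p[2]; s=s*(1+k*(s@s)); return np.array([f*s[0]+cx,f*s[1]+cy])
def fit(obs,x0):  # obs: (cam,(u,v),(lx,ly,z world))
    def r(p):
        c,s=np.cos(p[2]),np.sin(p[2])
        return np.concatenate([proj(n,(p[0]+c*l[0]-s*l[1],p[1]+s*l[0]+c*l[1],l[2]))-np.array(uv) for n,uv,l in obs])
    o=least_squares(r,x0); return o.x,o.fun.reshape(-1,2).round(1)
def ray(n,uv,z):
    return least_squares(lambda q:proj(n,(q[0],q[1],z))-np.array(uv),[400,100]).x
E
python3 - <<'E'
from h import *
def cr(x,y,o,k): return ((x+.5)/k-.5+o[0],(y+.5)/k-.5+o[1])
tc=lambda x,y:cr(x,y,(105,190),7); sc=lambda x,y:cr(x,y,(110,105),6)
tt=lambda x,y:cr(x,y,(255,195),10); st=lambda x,y:cr(x,y,(210,200),8)
o=[("top",tc(127,253),(0,135,96)),("side",sc(203,107),(0,135,96)),("top",tc(712,52),(78,-105,96)),("top",tc(714,438),(-78,-105,96)),("side",sc(330,447),(-78,-105,96)),("side",sc(620,298),(78,-105,96)),
("top",tc(65,65),(78,166,88)),("top",tc(58,445),(-78,166,88)),("side",sc(37,155),(-78,166,88)),("side",sc(308,33),(78,166,88))]
p,r=fit(o,[450,150,0]); print("case",p,r.tolist())
o=[("top",tt(*c),l+(18,)) for c,l in zip([(185,72),(652,245),(548,535),(75,352)],[(45,75),(45,-75),(-45,-75),(-45,75)])]
o+=[("side",st(*c),l+(18,)) for c,l in zip([(95,180),(355,120),(500,480),(220,562)],[(-45,75),(45,75),(45,-75),(-45,-75)])]
p,r=fit(o,[450,-100,-.3]); print("tray",p,r.tolist())
o=[("top",tt(148,193),(0,71,68)),("top",tt(605,362),(0,-71,68)),("side",st(231,60),(0,71,68)),("side",st(355,408),(0,-71,68))]
p,r=fit(o,p); print("bar",p,r.tolist())
for n,c in [("pa",(295,212)),("pb",(250,367)),("medal",(478,385))]: print(n,ray("top",tt(*c),9))
E
```

```text
case [5.00746935e+02 1.79377393e+02 1.12846392e-02] [[0.1, -0.1], [0.2, 0.3], [0.3, -0.5], [0.3, -0.2], [-0.6, 0.3], [0.1, -0.3], [-0.1, 0.2], [-0.3, 0.2], [-0.5, -0.2], [0.4, -0.2]]
tray [ 5.05023435e+02 -1.65935747e+02 -3.75191174e-01] [[-0.4, -0.0], [0.3, 0.5], [0.3, -0.0], [-0.2, 0.2], [-0.4, 0.2], [0.4, -0.0], [0.7, 0.3], [-0.3, -0.8]]
bar [ 5.05802218e+02 -1.66034982e+02 -3.84234888e-01] [[-0.5, -0.1], [0.3, 1.0], [-0.1, -0.5], [0.7, 0.0]]
pa [ 533.03792417 -146.29109669]
pb [ 486.92029295 -132.08984755]
medal [ 480.71145316 -199.63942694]
```

>>> arm_command --steps '[{"dp": [0,0,0],"angular": [0,0,8.3],"hand": 1},{"dp": [0,0,0],"angular": [0,0,8.3],"hand": 1},{"dp": [0,0,0],"angular": [0,0,8.3],"hand": 1},{"dp": [0,0,0],"angular": [0,0,8.3],"hand": 1},{"dp": [0,0,0],"angular": [0,0,8.3],"hand": 1},{"dp": [0,0,0],"angular": [0,0,8.3],"hand": 1},{"dp": [0,0,0],"angular": [0,0,8.3],"hand": 1},{"dp": [0,0,0],"angular": [0,0,8.3],"hand": 1},{"dp": [0,0,0],"angular": [0,0,8.3],"hand": 1},{"dp": [0,0,0],"angular": [0,0,0],"hand": 1}]' --squeeze 40

```text
t: 1.1
position: [156.6, 576.9, 224.2]
orientation: [3.14, -0.012, -1.615]
contact_force: [0.3, 0.9, -0.2]
grip_width: 0.001
```

```bash
cat > go.py <<'E'
import sys, numpy as np
from cell import arm
from scipy.spatial.transform import Rotation as Ro
o=arm.get_obs()
print("t",round(o["t"],2),"p",o["position"].round(1),"rpy",o["orientation"].round(4),"F",o["contact_force"].round(1),"T",o["wrist_torque"].round(2),"w",round(o["grip_width"],3),"j",o["joints"].round(2))
if len(sys.argv)>1:
    x,y,z,yaw=map(float,sys.argv[1:5]); pt=float(sys.argv[5]) if len(sys.argv)>5 else 0; rl=float(sys.argv[6]) if len(sys.argv)>6 else np.pi
    R=Ro.from_euler("xyz",o["orientation"]); T=Ro.from_euler("xyz",[rl,pt,yaw])
    print("dp now-axes",R.inv().apply(np.array([x,y,z])-o["position"]).round(1)," target-axes",T.inv().apply(np.array([x,y,z])-o["position"]).round(1),"rot deg",np.degrees((R.inv()*T).as_rotvec()).round(2))
E
python3 go.py 499 312 125 -1.57
```

```text
t 1.1 p [156.6 576.9 224.2] rpy [ 3.1396 -0.0119 -1.615 ] F [ 0.3  0.9 -0.2] T [ 0.08  0.   -0.  ] w 0.001 j [ 1.64  0.04  0.08 -0.   -1.62 -1.68]
dp now-axes [ 248.3 -354.   101.5]  target-axes [ 265.1 -342.2   99.2] rot deg [ 0.13 -0.68 -2.58]
```

>>> arm_command --steps '[{"dp": [25,-36,5],"angular": [0,0,-2.6],"hand": 1},{"dp": [27,-36,6],"angular": [0,-0.7,0],"hand": 1},{"dp": [27,-36,6],"angular": [0,0,0],"hand": 1},{"dp": [27,-36,6],"angular": [0,0,0],"hand": 1},{"dp": [27,-36,7],"angular": [0,0,0],"hand": 1},{"dp": [27,-36,7],"angular": [0,0,0],"hand": 1},{"dp": [27,-36,8],"angular": [0,0,0],"hand": 1},{"dp": [27,-36,8],"angular": [0,0,0],"hand": 1},{"dp": [25,-30,8],"angular": [0,0,0],"hand": 1},{"dp": [0,0,0],"angular": [0,0,0],"hand": 1}]'

```text
t: 2.1
position: [487.5, 333.4, 156.4]
orientation: [3.136, -0.003, -1.518]
contact_force: [-0.0, -0.0, 0.1]
grip_width: 0.0
```

```bash
python3 go.py 499 313 110 -1.57
```

```text
t 2.1 p [487.5 333.4 156.4] rpy [ 3.1356e+00 -2.5000e-03 -1.5177e+00] F [-0.  -0.   0.1] T [ 0.02  0.03 -0.03] w 0.0 j [ 0.94  0.03 -0.06 -0.   -1.49 -0.88]
dp now-axes [ 20.9 -10.7  46.4]  target-axes [ 20.4 -11.5  46.4] rot deg [ 0.34 -0.15  3.  ]
```

>>> arm_command --steps '[{"dp": [10,-6,15],"angular": [0,0,1.5],"hand": 1},{"dp": [10,-6,15],"angular": [0,0,1.5],"hand": 1},{"dp": [2,0,10],"angular": [0,0,0],"hand": 1},{"dp": [0,0,3],"angular": [0,0,0],"hand": 1},{"dp": [0,0,0],"angular": [0,0,0],"hand": 1},{"dp": [0,0,0],"angular": [0,0,0],"hand": 1},{"dp": [0,0,0],"angular": [0,0,0],"hand": 1},{"dp": [0,0,0],"angular": [0,0,0],"hand": 1},{"dp": [0,0,0],"angular": [0,0,0],"hand": 1},{"dp": [0,0,0],"angular": [0,0,0],"hand": 1}]'

```text
t: 3.1
position: [499.0, 312.4, 110.2]
orientation: [3.136, -0.002, -1.562]
contact_force: [-0.4, -0.1, 0.6]
grip_width: -0.003
```

```bash
python3 go.py 499 313 84 -1.57
```

```text
t 3.1 p [499.  312.4 110.2] rpy [ 3.1358e+00 -1.9000e-03 -1.5624e+00] F [-0.4 -0.1  0.6] T [-0.02 -0.03 -0.03] w -0.003 j [ 0.9   0.04 -0.14 -0.   -1.4  -0.89]
dp now-axes [-0.6 -0.1 26.2]  target-axes [-0.6  0.  26.2] rot deg [ 0.33 -0.11  0.44]
```

>>> arm_command --steps '[{"dp": [0,0,8],"angular": [0,0,0],"hand": 1},{"dp": [0,0,8],"angular": [0,0,0],"hand": 1},{"dp": [0,0,6],"angular": [0,0,0],"hand": 1},{"dp": [0,0,4],"angular": [0,0,0],"hand": 1},{"dp": [0,0,1],"angular": [0,0,0],"hand": 1},{"dp": [-10,0,-30],"angular": [0,0,0],"hand": 1},{"dp": [-40,5,-30],"angular": [0,0,0],"hand": 1},{"dp": [-45,10,-20],"angular": [0,0,0],"hand": 1},{"dp": [-40,20,-10],"angular": [0,0,0],"hand": 1},{"dp": [-25,40,0],"angular": [0,0,0],"hand": 1}]'

```text
t: 4.1
position: [424.3, 473.2, 173.8]
orientation: [3.136, -0.004, -1.571]
contact_force: [-0.3, -0.6, -1.0]
grip_width: 0.001
```

```bash
python3 go.py 330 440 200 -1.57; python3 -c "
from cell import vision; import cv2
for n in ('side','top'): cv2.imwrite('pics/%s1.png'%n,vision.get_image(n)['color'])"
```

```text
t 4.1 p [424.3 473.2 173.8] rpy [ 3.1355 -0.0041 -1.5713] F [-0.3 -0.6 -1. ] T [ 0.07 -0.04 -0.02] w 0.001 j [ 1.15  0.14  0.09 -0.   -1.53 -1.15]
dp now-axes [ 33.3  94.5 -25.5]  target-axes [ 33.1  94.4 -26.2] rot deg [ 0.35 -0.24 -0.08]
```

View pics/side1.png

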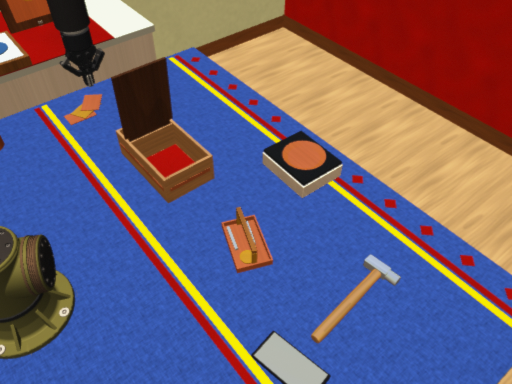

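>>> arm_command --steps '[{"dp": [20,25,-15],"angular": [0,0,0],"hand": 1},{"dp": [35,30,-18],"angular": [0,0,0],"hand": 0.5},{"dp": [40,28,-18],"angular": [0,0,0],"hand": 0},{"dp": [45,10,-15],"angular": [0,0,0],"hand": 0},{"dp": [45,0,-5],"angular": [0,0,0],"hand": 0},{"dp": [45,-5,0],"angular": [0,0,0],"hand": 0},{"dp": [45,-10,0],"angular": [0,0,0],"hand": 0},{"dp": [45,-15,0],"angular": [0,0,0],"hand": 0},{"dp": [45,-20,0],"angular": [0,0,0],"hand": 0},{"dp": [45,-20,0],"angular": [0,0,0],"hand": 0}]'

```text
t: 5.2
position: [397.0, 56.4, 241.2]
orientation: [3.131, -0.012, -1.551]
contact_force: [1.2, 0.4, 0.3]
grip_width: 0.501
```

```bash
python3 go.py 505.4 -166 130 -1.951
```

```text
t 5.2 p [397.   56.4 241.2] rpy [ 3.1314 -0.0117 -1.5512] F [1.2 0.4 0.3] T [ 0.07 -0.25  0.06] w 0.501 j [ 0.66 -0.5  -0.35  0.   -1.74 -0.64]
dp now-axes [ 223.1 -105.2  112.7]  target-axes [ 166.3 -183.2  111.2] rot deg [ 0.45 -0.78 22.9 ]
```

>>> arm_command --steps '[{"dp": [30,-13,12],"angular": [0.2,-0.4,7.6],"hand": 0},{"dp": [30,-20,15],"angular": [0.2,-0.4,7.6],"hand": 0},{"dp": [30,-25,15],"angular": [0,0,7.6],"hand": 0},{"dp": [22,-25,15],"angular": [0,0,0],"hand": 0},{"dp": [22,-25,15],"angular": [0,0,0],"hand": 0},{"dp": [20,-25,12],"angular": [0,0,0],"hand": 0},{"dp": [20,-25,10],"angular": [0,0,0],"hand": 0},{"dp": [15,-15,10],"angular": [0,0,0],"hand": 0},{"dp": [0,0,0],"angular": [0,0,0],"hand": 0},{"dp": [0,0,0],"angular": [0,0,0],"hand": 0}]'

```text
t: 6.2
position: [511.3, -196.9, 125.3]
orientation: [3.134, 0.002, -1.98]
contact_force: [-0.7, -0.1, 0.1]
grip_width: 0.497
```

```bash
python3 go.py 505.4 -166 100 -1.95
```

```text
t 6.2 p [ 511.3 -196.9  125.3] rpy [ 3.1338e+00  1.8000e-03 -1.9799e+00] F [-0.7 -0.1  0.1] T [ 0.01 -0.04 -0.  ] w 0.497 j [-0.   -0.08 -0.22 -0.   -1.43 -0.4 ]
dp now-axes [-26.   17.5  25.4]  target-axes [-26.5  16.9  25.3] rot deg [ 0.45  0.11 -1.71]
```

>>> arm_command --steps '[{"dp": [-12,8,6],"angular": [0.4,0,-1.0],"hand": 0},{"dp": [-10,6,6],"angular": [0,0,-0.7],"hand": 0},{"dp": [-4,3,5],"angular": [0,0,0],"hand": 0},{"dp": [0,0,4],"angular": [0,0,0],"hand": 0},{"dp": [0,0,0],"angular": [0,0,0],"hand": 0},{"dp": [0,0,0],"angular": [0,0,0],"hand": 0},{"dp": [0,0,0],"angular": [0,0,0],"hand": 0},{"dp": [0,0,0],"angular": [0,0,0],"hand": 0},{"dp": [0,0,0],"angular": [0,0,0],"hand": 0},{"dp": [0,0,0],"angular": [0,0,0],"hand": 0}]'

```text
t: 7.2
position: [505.7, -163.8, 105.4]
orientation: [-3.139, 0.003, -1.947]
contact_force: [0.2, -0.5, -0.7]
grip_width: 0.498
```

```bash
python3 go.py 505.4 -166 43 -1.95; python3 -c "
from cell import vision; import cv2
im=vision.get_image('side')['color'];cv2.imwrite('pics/s2.png',cv2.resize(im[120:280,180:340],None,fx=4,fy=4,interpolation=2))"
```

```text
t 7.2 p [ 505.7 -163.8  105.4] rpy [-3.1387e+00  2.9000e-03 -1.9474e+00] F [ 0.2 -0.5 -0.7] T [-0.03  0.02 -0.06] w 0.498 j [ 0.06 -0.12 -0.3  -0.   -1.39 -0.44]
dp now-axes [ 2.3 -0.3 62.4]  target-axes [ 2.1 -0.5 62.4] rot deg [-0.17  0.17  0.15]
```

View pics/s2.png

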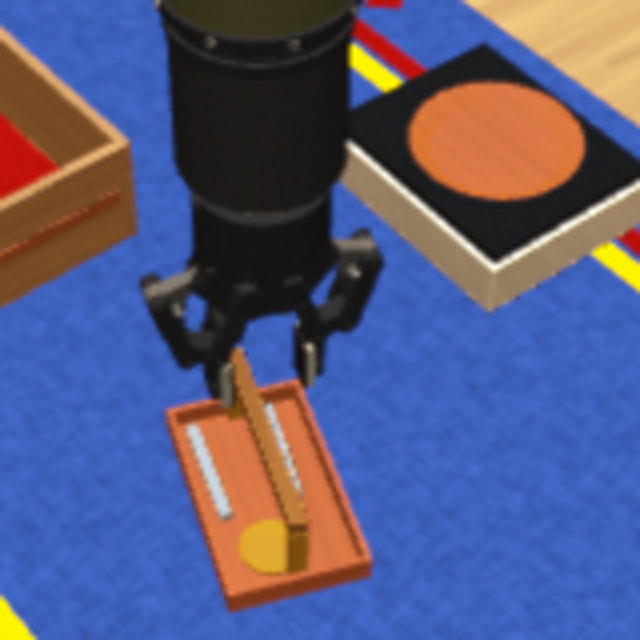

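>>> arm_command --steps '[{"dp": [2,0,10],"angular": [-0.2,0.2,0],"hand": 0},{"dp": [2,0,12],"angular": [0,0,0],"hand": 0},{"dp": [0,0,12],"angular": [0,0,0],"hand": 0},{"dp": [0,0,12],"angular": [0,0,0],"hand": 0},{"dp": [0,0,8],"angular": [0,0,0],"hand": 0},{"dp": [0,0,4],"angular": [0,0,0],"hand": 0},{"dp": [0,0,1],"angular": [0,0,0],"hand": 0},{"dp": [0,0,0],"angular": [0,0,0],"hand": 0},{"dp": [0,0,0],"angular": [0,0,0],"hand": 0},{"dp": [0,0,0],"angular": [0,0,0],"hand": 0}]'

```text
t: 8.25
position: [503.3, -168.0, 39.9]
orientation: [3.139, -0.002, -1.948]
contact_force: [0.8, -0.0, -0.4]
grip_width: 0.501
```

```bash
python3 go.py 505.4 -166 43 -1.95
```

```text
t 8.25 p [ 503.3 -168.    39.9] rpy [ 3.1387e+00 -1.7000e-03 -1.9477e+00] F [ 0.8 -0.  -0.4] T [0.01 0.   0.01] w 0.501 j [ 0.06 -0.08 -0.39  0.   -1.27 -0.43]
dp now-axes [-2.7 -1.2 -3.1]  target-axes [-2.7 -1.2 -3.1] rot deg [ 0.17 -0.1   0.13]
```

>>> arm_command --steps '[{"dp": [0,-1,-3],"angular": [0.2,-0.1,0.1],"hand": 0.3},{"dp": [0,0,0],"angular": [0,0,0],"hand": 0.5},{"dp": [0,0,-0.5],"angular": [0,0,0],"hand": 0.6},{"dp": [0,0,-0.5],"angular": [0,0,0],"hand": 0.7},{"dp": [0,0,0],"angular": [0,0,0],"hand": 0.8},{"dp": [0,0,0],"angular": [0,0,0],"hand": 0.9},{"dp": [0,0,0],"angular": [0,0,0],"hand": 1},{"dp": [0,0,0],"angular": [0,0,0],"hand": 1},{"dp": [0,0,0],"angular": [0,0,0],"hand": 1},{"dp": [0,0,0],"angular": [0,0,0],"hand": 1}]' --squeeze 70

```text
t: 9.25
position: [504.8, -168.4, 45.5]
orientation: [-3.139, 0.001, -1.949]
contact_force: [-1.1, 0.3, -0.3]
grip_width: 0.122
```

```bash
python3 go.py 505.4 -166 43 -1.95
```

```text
t 9.25 p [ 504.8 -168.4   45.5] rpy [-3.1393e+00  8.0000e-04 -1.9494e+00] F [-1.1  0.3 -0.3] T [0.1  0.26 0.03] w 0.122 j [ 0.06 -0.09 -0.38  0.   -1.27 -0.44]
dp now-axes [-2.5  0.3  2.5]  target-axes [-2.5  0.3  2.5] rot deg [-0.13  0.05  0.03]
```

>>> arm_command --steps '[{"dp": [0,0,-2],"angular": [0,0,0],"hand": 1},{"dp": [0,0,-4],"angular": [0,0,0],"hand": 1},{"dp": [0,0,-7],"angular": [0,0,0],"hand": 1},{"dp": [0,0,-9],"angular": [0,0,0],"hand": 1},{"dp": [0,0,-9],"angular": [0,0,0],"hand": 1},{"dp": [0,0,-9],"angular": [0,0,0],"hand": 1},{"dp": [0,0,-8],"angular": [0,0,0],"hand": 1},{"dp": [0,0,-6],"angular": [0,0,0],"hand": 1},{"dp": [0,0,-4],"angular": [0,0,0],"hand": 1},{"dp": [0,0,-2],"angular": [0,0,0],"hand": 1}]'

```text
t: 10.25
position: [503.4, -167.9, 108.4]
orientation: [3.14, 0.001, -1.95]
contact_force: [0.3, -0.4, -3.2]
grip_width: 0.122
```

```bash
python3 go.py 501 178 165 -1.56; python3 -c "
from cell import vision; import cv2
im=vision.get_image('side')['color'];cv2.imwrite('pics/s3.png',cv2.resize(im[120:280,180:340],None,fx=4,fy=4,interpolation=2))"
```

```text
t 10.25 p [ 503.4 -167.9  108.4] rpy [ 3.1400e+00  1.3000e-03 -1.9502e+00] F [ 0.3 -0.4 -3.2] T [-0.04 -0.01 -0.02] w 0.122 j [ 0.06 -0.12 -0.3  -0.   -1.4  -0.44]
dp now-axes [-320.5  130.4  -55.9]  target-axes [-345.9   -1.4  -56.6] rot deg [  0.07   0.09 -22.36]
```

View pics/s3.png

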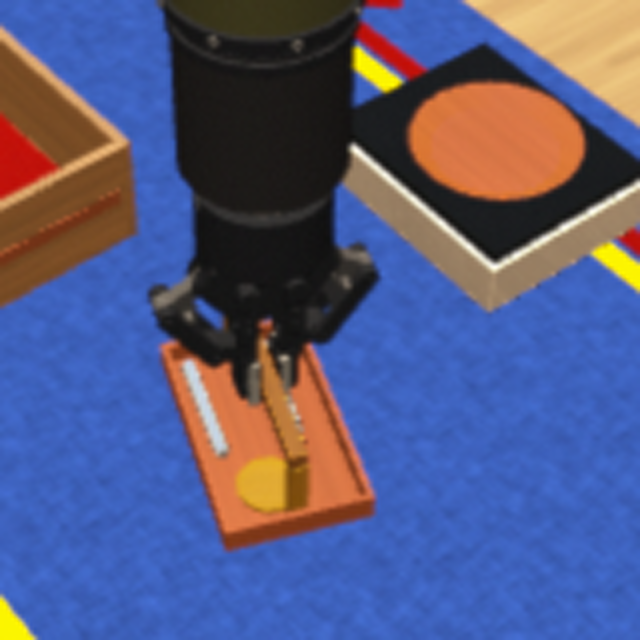

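>>> arm_command --steps '[{"dp": [0,0,-3],"angular": [0,0,-1],"hand": 1},{"dp": [0,0,-6],"angular": [0,0,-2],"hand": 1},{"dp": [0,0,-8],"angular": [0,0,-2.5],"hand": 1},{"dp": [0,0,-8],"angular": [0,0,-3],"hand": 1},{"dp": [0,0,-9],"angular": [0,0,-3],"hand": 1},{"dp": [0,0,-9],"angular": [0,0,-3],"hand": 1},{"dp": [0,0,-8],"angular": [0,0,-2.5],"hand": 1},{"dp": [0,0,-7],"angular": [0,0,-2.4],"hand": 1},{"dp": [0,0,-4],"angular": [0,0,-2],"hand": 1},{"dp": [0,0,-2],"angular": [0,0,-1],"hand": 1}]'

```text
t: 11.3
position: [501.6, -167.7, 171.7]
orientation: [3.133, 0.003, -1.536]
contact_force: [-0.1, -0.7, -4.5]
grip_width: 0.126
```

```bash
python3 go.py 501 174 165 -1.56
```

```text
t 11.3 p [ 501.6 -167.7  171.7] rpy [ 3.1329e+00  2.9000e-03 -1.5356e+00] F [-0.1 -0.7 -4.5] T [ 0.   -0.08  0.03] w 0.126 j [ 0.06 -0.14 -0.2  -0.   -1.52 -0.02]
dp now-axes [-341.5  -11.5    7.6]  target-axes [-341.7   -3.1    6.7] rot deg [0.5  0.16 1.4 ]
```

>>> arm_command --steps '[{"dp": [-3,0,-0.5],"angular": [0.3,0.1,0.7],"hand": 1},{"dp": [-6,0,-0.5],"angular": [0.2,0,0.6],"hand": 1},{"dp": [-10,0,-0.5],"angular": [0,0,0],"hand": 1},{"dp": [-14,0,-0.5],"angular": [0,0,0],"hand": 1},{"dp": [-18,0,-0.5],"angular": [0,0,0],"hand": 1},{"dp": [-22,0,-0.5],"angular": [0,0,0],"hand": 1},{"dp": [-24,0,-0.5],"angular": [0,0,0],"hand": 1},{"dp": [-24,0,-0.5],"angular": [0,0,0],"hand": 1},{"dp": [-24,0,-0.5],"angular": [0,0,0],"hand": 1},{"dp": [-24,0,-0.5],"angular": [0,0,0],"hand": 1}]'

```text
t: 12.3
position: [497.5, 10.8, 174.7]
orientation: [3.139, 0.002, -1.566]
contact_force: [0.5, -0.3, -4.6]
grip_width: 0.127
```

```bash
python3 go.py 501 174 165 -1.56
```

```text
t 12.3 p [497.5  10.8 174.7] rpy [ 3.1391e+00  2.0000e-03 -1.5659e+00] F [ 0.5 -0.3 -4.6] T [-0.04 -0.07  0.04] w 0.127 j [ 0.43 -0.23 -0.27 -0.   -1.53 -0.42]
dp now-axes [-163.2   -4.4   10. ]  target-axes [-163.2   -5.3    9.7] rot deg [ 0.14  0.11 -0.34]
```

>>> arm_command --steps '[{"dp": [-22,-1,0],"angular": [0,0,0],"hand": 1},{"dp": [-20,-1,0],"angular": [0,0,0],"hand": 1},{"dp": [-18,-1,0],"angular": [0,0,0],"hand": 1},{"dp": [-16,-1,0],"angular": [0,0,0],"hand": 1},{"dp": [-14,0,0],"angular": [0,0,0],"hand": 1},{"dp": [-12,0,0],"angular": [0,0,0],"hand": 1},{"dp": [-9,0,0],"angular": [0,0,0],"hand": 1},{"dp": [-7,0,0],"angular": [0,0,0],"hand": 1},{"dp": [-5,0,0],"angular": [0,0,0],"hand": 1},{"dp": [-3,0,0],"angular": [0,0,0],"hand": 1}]'

```text
t: 13.3
position: [497.2, 149.7, 173.9]
orientation: [3.138, 0.003, -1.562]
contact_force: [0.7, -0.2, -4.1]
grip_width: 0.122
```

```bash
python3 go.py 501 175 165 -1.56; python3 -c "
from cell import vision; import cv2
im=vision.get_image('side')['color'];cv2.imwrite('pics/s4.png',cv2.resize(im[30:220,80:270],None,fx=3.1,fy=3.1,interpolation=2))
im=vision.get_image('top')['color'];cv2.imwrite('pics/t4.png',cv2.resize(im[150:300,80:250],None,fx=4,fy=4,interpolation=2))"
```

```text
t 13.3 p [497.2 149.7 173.9] rpy [ 3.1378e+00  2.9000e-03 -1.5617e+00] F [ 0.7 -0.2 -4.1] T [-0.07 -0.02 -0.01] w 0.122 j [ 0.68 -0.17 -0.22 -0.   -1.52 -0.67]
dp now-axes [-25.3  -4.1   9. ]  target-axes [-25.3  -4.1   8.9] rot deg [ 0.22  0.16 -0.1 ]
```

View pics/s4.png

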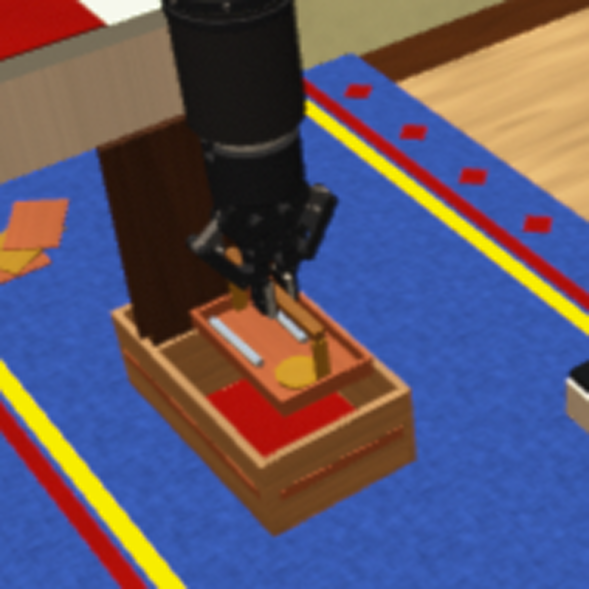

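View pics/t4.png

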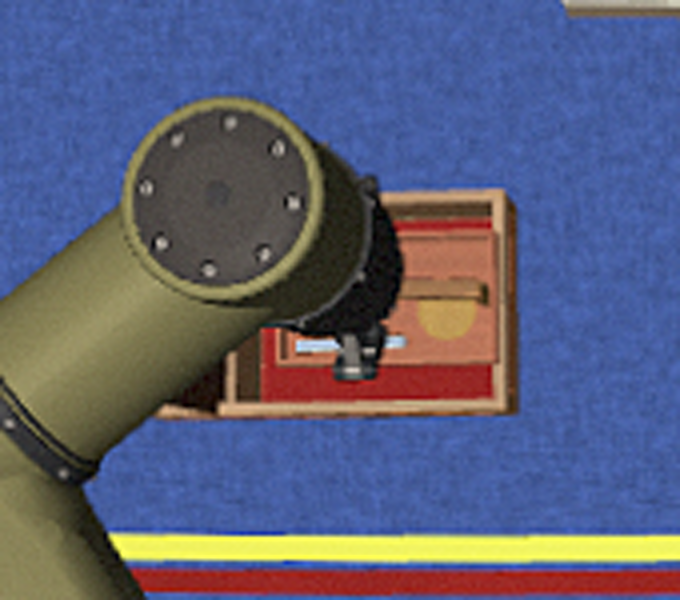

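```bash
python3 - <<'E'
from h import *
for z in range(100,900,100): print(z,proj("top",(497,150,z)).round(), proj("side",(497,150,z)).round())
# flap top edge
for x in(-78,78):print("flap top",proj("top",(500.7+x,179.4+90,302)).round(),proj("side",(500.7+x,179.4+90,302)).round())
E
python3 -c "
from cell import vision; import cv2
im=vision.get_image('side')['color'];cv2.imwrite('pics/s5.png',im)
im=vision.get_image('top')['color'];cv2.imwrite('pics/t5.png',im)"
```

```text
100 [180. 226.] [172. 151.]
200 [173. 222.] [168. 122.]
300 [165. 218.] [162.  89.]
400 [156. 213.] [156.  51.]
500 [145. 206.] [149.   8.]
600 [131. 198.] [141. -42.]
700 [113. 188.] [ 131. -101.]
800 [ 91. 176.] [ 120. -172.]
flap top [115. 249.] [111.  77.]
flap top [117. 185.] [166.  57.]
```

View pics/t5.png

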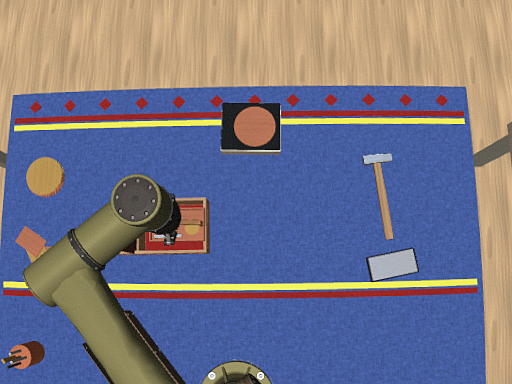

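View pics/s5.png

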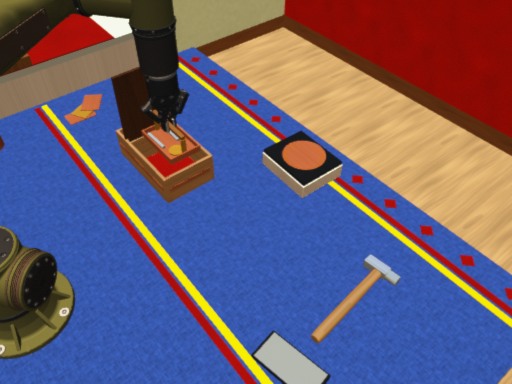

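```bash
python3 - <<'E'
from h import *
for x,y in((497,150),(440,220),(420,260),(380,300)):
  for z in(400,450,500,550): print(x,y,z,proj("side",(x,y,z)).round(),proj("top",(x,y,z)).round())
E
python3 go.py 500.7 172.7 130 -1.56
```

```text
497 150 400 [156.  51.] [156. 213.]
497 150 450 [153.  30.] [151. 210.]
497 150 500 [149.   8.] [145. 206.]
497 150 550 [145. -16.] [138. 202.]
440 220 400 [119.  47.] [124. 239.]
440 220 450 [114.  26.] [117. 237.]
440 220 500 [109.   4.] [109. 235.]
440 220 550 [104. -20.] [101. 233.]
420 260 400 [103.  43.] [106. 248.]
420 260 450 [98. 22.] [ 98. 247.]
420 260 500 [92.  0.] [ 89. 245.]
420 260 550 [ 86. -24.] [ 80. 244.]
380 300 400 [80. 41.] [ 88. 266.]
380 300 450 [74. 21.] [ 79. 266.]
380 300 500 [67. -1.] [ 69. 266.]
380 300 550 [ 60. -25.] [ 59. 265.]
t 13.5 p [497.2 149.1 174. ] rpy [ 3.1378e+00  2.8000e-03 -1.5620e+00] F [ 0.5  0.6 -4.9] T [-0.02 -0.    0.  ] w 0.128 j [ 0.68 -0.17 -0.22 -0.   -1.52 -0.67]
dp now-axes [-23.5  -3.9  44. ]  target-axes [-23.6  -3.7  44. ] rot deg [ 0.22  0.16 -0.11]
```

>>> arm_command --steps '[{"dp": [-3,-1,0],"angular": [0.2,0.1,0],"hand": 1},{"dp": [-5,-1,2],"angular": [0,0,0],"hand": 1},{"dp": [-5,-1,4],"angular": [0,0,0],"hand": 1},{"dp": [-4,0,6],"angular": [0,0,0],"hand": 1},{"dp": [-3,0,6],"angular": [0,0,0],"hand": 1},{"dp": [-1,0,6],"angular": [0,0,0],"hand": 1},{"dp": [0,0,5],"angular": [0,0,0],"hand": 1},{"dp": [0,0,3],"angular": [0,0,0],"hand": 1},{"dp": [0,0,1],"angular": [0,0,0],"hand": 1},{"dp": [0,0,0],"angular": [0,0,0],"hand": 1}]'

```text
t: 14.5
position: [500.0, 170.9, 136.9]
orientation: [3.14, -0.0, -1.563]
contact_force: [0.3, 0.0, -3.8]
grip_width: 0.119
```

```bash
python3 go.py 500.7 172.7 52 -1.56
```

```text
t 14.5 p [500.  170.9 136.9] rpy [ 3.1400e+00 -2.0000e-04 -1.5632e+00] F [ 0.3  0.  -3.8] T [-0.02 -0.02 -0.02] w 0.119 j [ 0.71 -0.14 -0.26 -0.   -1.45 -0.7 ]
dp now-axes [-1.8 -0.9 84.9]  target-axes [-1.8 -0.8 84.9] rot deg [ 0.09 -0.01 -0.19]
```

>>> arm_command --steps '[{"dp": [-1,-1,4],"angular": [0,0,0],"hand": 1},{"dp": [0,0,7],"angular": [0,0,0],"hand": 1},{"dp": [0,0,9],"angular": [0,0,0],"hand": 1},{"dp": [0,0,9],"angular": [0,0,0],"hand": 1},{"dp": [0,0,9],"angular": [0,0,0],"hand": 1},{"dp": [0,0,9],"angular": [0,0,0],"hand": 1},{"dp": [0,0,8],"angular": [0,0,0],"hand": 1},{"dp": [0,0,5],"angular": [0,0,0],"hand": 1},{"dp": [0,0,3],"angular": [0,0,0],"hand": 1},{"dp": [0,0,1],"angular": [0,0,0],"hand": 1}]'

```text
t: 15.5
position: [500.8, 171.6, 66.8]
orientation: [3.14, -0.001, -1.564]
contact_force: [-0.6, -0.4, -4.0]
grip_width: 0.123
```

```bash
python3 go.py 500.7 172.7 52 -1.56
```

```text
t 15.5 p [500.8 171.6  66.8] rpy [ 3.1395e+00 -6.0000e-04 -1.5637e+00] F [-0.6 -0.4 -4. ] T [-0.01  0.04 -0.01] w 0.123 j [ 0.71 -0.1  -0.36 -0.   -1.32 -0.7 ]
dp now-axes [-1.1  0.  14.8]  target-axes [-1.1  0.1 14.8] rot deg [ 0.12 -0.03 -0.21]
```

>>> arm_command --steps '[{"dp": [0,0,2],"angular": [0,0,0],"hand": 1},{"dp": [0,0,2.5],"angular": [0,0,0],"hand": 1},{"dp": [0,0,2.5],"angular": [0,0,0],"hand": 1},{"dp": [0,0,2],"angular": [0,0,0],"hand": 1},{"dp": [0,0,1.5],"angular": [0,0,0],"hand": 1},{"dp": [0,0,1],"angular": [0,0,0],"hand": 1},{"dp": [0,0,0.5],"angular": [0,0,0],"hand": 1},{"dp": [0,0,0.5],"angular": [0,0,0],"hand": 1},{"dp": [0,0,0],"angular": [0,0,0],"hand": 1},{"dp": [0,0,0],"angular": [0,0,0],"hand": 1}]'

```text
t: 16.5
position: [501.6, 172.0, 54.6]
orientation: [-3.141, 0.001, -1.564]
contact_force: [-0.2, 0.2, -4.6]
grip_width: 0.122
```

```bash
python3 go.py 500.7 172.7 52 -1.56; python3 -c "
from cell import vision; import cv2
im=vision.get_image('side')['color'];cv2.imwrite('pics/s6.png',cv2.resize(im[30:220,80:270],None,fx=3.1,fy=3.1,interpolation=2))"
```

```text
t 16.5 p [501.6 172.   54.6] rpy [-3.1414e+00  6.0000e-04 -1.5636e+00] F [-0.2  0.2 -4.6] T [0.01 0.05 0.03] w 0.122 j [ 0.71 -0.1  -0.37 -0.   -1.29 -0.7 ]
dp now-axes [-0.7  0.9  2.6]  target-axes [-0.7  0.9  2.6] rot deg [-0.01  0.04 -0.21]
```

View pics/s6.png

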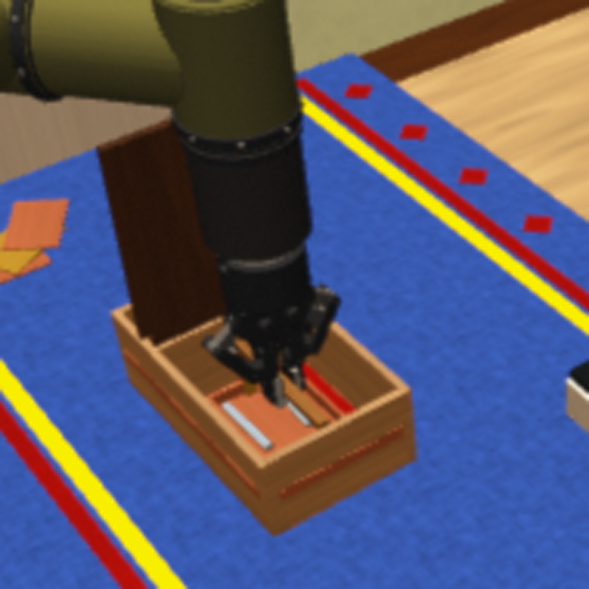

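>>> arm_command --steps '[{"dp": [0,0,0.7],"angular": [0,0,0],"hand": 1},{"dp": [0,0,0.7],"angular": [0,0,0],"hand": 1},{"dp": [0,0,0.7],"angular": [0,0,0],"hand": 1},{"dp": [0,0,0.7],"angular": [0,0,0],"hand": 1},{"dp": [0,0,0.5],"angular": [0,0,0],"hand": 1},{"dp": [0,0,0.2],"angular": [0,0,0],"hand": 1},{"dp": [0,0,0],"angular": [0,0,0],"hand": 1},{"dp": [0,0,0],"angular": [0,0,0],"hand": 1},{"dp": [0,0,0],"angular": [0,0,0],"hand": 1},{"dp": [0,0,0],"angular": [0,0,0],"hand": 1}]'

```text
t: 17.55
position: [501.7, 172.1, 51.5]
orientation: [-3.141, 0.001, -1.563]
contact_force: [-1.3, 0.0, -3.3]
grip_width: 0.127
```

```bash
python3 go.py 500.7 172.7 51.5 -1.56
```

```text
t 17.55 p [501.7 172.1  51.5] rpy [-3.1408e+00  8.0000e-04 -1.5634e+00] F [-1.3  0.  -3.3] T [-0.04  0.2   0.04] w 0.127 j [ 0.71 -0.09 -0.38 -0.   -1.29 -0.7 ]
dp now-axes [-0.6  1.   0. ]  target-axes [-0.6  1.   0. ] rot deg [-0.04  0.05 -0.2 ]
```

>>> arm_command --steps '[{"dp": [0,0,0.4],"angular": [0,0,0],"hand": 1},{"dp": [0,0,0.4],"angular": [0,0,0],"hand": 1},{"dp": [0,0,0.3],"angular": [0,0,0],"hand": 1},{"dp": [0,0,0.2],"angular": [0,0,0],"hand": 1},{"dp": [0,0,0],"angular": [0,0,0],"hand": 1},{"dp": [0,0,0],"angular": [0,0,0],"hand": 1},{"dp": [0,0,0],"angular": [0,0,0],"hand": 1},{"dp": [0,0,0],"angular": [0,0,0],"hand": 1},{"dp": [0,0,0],"angular": [0,0,0],"hand": 1},{"dp": [0,0,0],"angular": [0,0,0],"hand": 1}]'

```text
t: 18.55
position: [501.9, 172.1, 51.5]
orientation: [-3.14, 0.001, -1.563]
contact_force: [-2.8, 0.0, -1.3]
grip_width: 0.124
```

```bash
python3 go.py 500.7 172.7 51.5 -1.56
```

```text
t 18.55 p [501.9 172.1  51.5] rpy [-3.1401e+00  8.0000e-04 -1.5632e+00] F [-2.8  0.  -1.3] T [-0.11  0.72  0.  ] w 0.124 j [ 0.71 -0.09 -0.38  0.   -1.29 -0.7 ]
dp now-axes [-0.6  1.2  0. ]  target-axes [-0.6  1.2  0. ] rot deg [-0.09  0.05 -0.18]
```

>>> arm_command --steps '[{"dp": [0,0,0],"angular": [0,0,0],"hand": 0.7},{"dp": [0,0,0],"angular": [0,0,0],"hand": 0.6},{"dp": [0,0,0],"angular": [0,0,0],"hand": 0.4},{"dp": [0,0,0],"angular": [0,0,0],"hand": 0.2},{"dp": [0,0,-1],"angular": [0,0,0],"hand": 0},{"dp": [0,0,-3],"angular": [0,0,0],"hand": 0},{"dp": [0,0,-8],"angular": [0,0,0],"hand": 0},{"dp": [0,0,-12],"angular": [0,0,0],"hand": 0},{"dp": [0,0,-15],"angular": [0,0,0],"hand": 0},{"dp": [0,0,-15],"angular": [0,0,0],"hand": 0}]'

```text
t: 19.55
position: [503.0, 172.2, 110.0]
orientation: [-3.137, 0.001, -1.563]
contact_force: [0.6, -0.2, 0.0]
grip_width: 0.5
```

```bash
python3 go.py 340 100 240 -1.57; python3 -c "
from cell import vision; import cv2
im=vision.get_image('side')['color'];cv2.imwrite('pics/s7.png',cv2.resize(im[30:220,80:270],None,fx=3.1,fy=3.1,interpolation=2))"
```

```text
t 19.55 p [503.  172.2 110. ] rpy [-3.1368e+00  1.0000e-03 -1.5628e+00] F [ 0.6 -0.2  0. ] T [-0.    0.01  0.03] w 0.5 j [ 0.71 -0.13 -0.3   0.   -1.39 -0.7 ]
dp now-axes [  70.7  162.9 -130.9]  target-axes [  72.1  163.  -130. ] rot deg [-0.27  0.06  0.41]
```

View pics/s7.png

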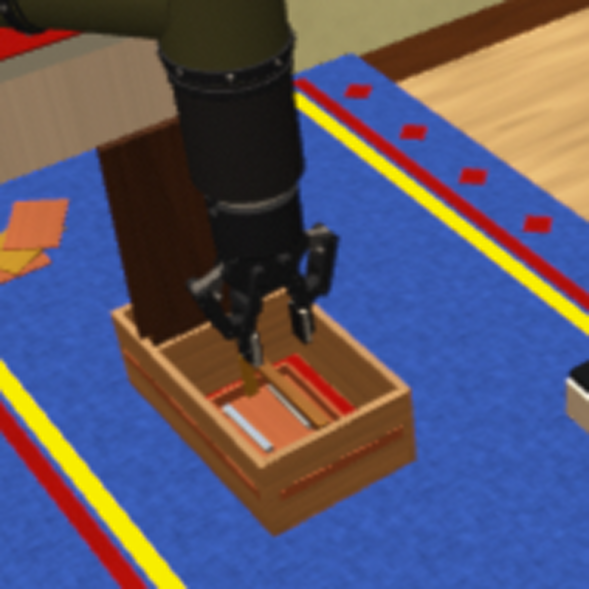

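>>> arm_command --steps '[{"dp": [0,0,-30],"angular": [0,0,0],"hand": 0},{"dp": [4,10,-35],"angular": [0,0,0],"hand": 0.3},{"dp": [6,25,-25],"angular": [0,0,0],"hand": 0.7},{"dp": [6,30,-15],"angular": [0,0,0],"hand": 1},{"dp": [6,35,-5],"angular": [0,0,0],"hand": 1},{"dp": [0,35,0],"angular": [0,0,0],"hand": 1},{"dp": [0,20,0],"angular": [0,0,0],"hand": 1},{"dp": [-10,5,0],"angular": [0,0,0],"hand": 1},{"dp": [-20,0,0],"angular": [0,0,0],"hand": 1},{"dp": [-20,0,0],"angular": [0,0,0],"hand": 1}]'

```text
t: 20.6
position: [338.5, 197.0, 238.3]
orientation: [-3.12, 0.018, -1.567]
contact_force: [-0.4, -0.3, 0.0]
grip_width: -0.003
```

```bash
python3 go.py 335 400 240 -1.57
```

```text
t 20.6 p [338.5 197.  238.3] rpy [-3.1199  0.0176 -1.5665] F [-0.4 -0.3  0. ] T [-0.05  0.03  0.03] w -0.003 j [ 1.06 -0.57 -0.4   0.01 -1.71 -1.06]
dp now-axes [-203.     2.7    1.8]  target-axes [-203.     3.4   -1.7] rot deg [-1.24  1.01  0.19]
```

>>> arm_command --steps '[{"dp": [-35,0,0],"angular": [-0.6,0.5,0],"hand": 1},{"dp": [-40,2,0],"angular": [-0.6,0.5,0],"hand": 1},{"dp": [-40,0,0],"angular": [0,0,0],"hand": 1},{"dp": [-35,-10,0],"angular": [0,0,0],"hand": 1},{"dp": [-20,-25,0],"angular": [0,0,0],"hand": 1},{"dp": [0,-30,0],"angular": [0,0,0],"hand": 1},{"dp": [0,-30,0],"angular": [0,0,0],"hand": 1},{"dp": [0,-25,0],"angular": [0,0,0],"hand": 1},{"dp": [0,-15,0],"angular": [0,0,0],"hand": 1},{"dp": [0,0,0],"angular": [0,0,0],"hand": 1}]'

```text
t: 21.6
position: [474.7, 378.1, 248.6]
orientation: [-3.135, 0.01, -1.561]
contact_force: [-0.7, 0.2, -1.0]
grip_width: 0.001
```

```bash
python3 go.py 500 320 250 -1.56; python3 -c "
from cell import vision; import cv2
im=vision.get_image('side')['color'];cv2.imwrite('pics/s8.png',cv2.resize(im[0:220,30:270],None,fx=2.6,fy=2.6,interpolation=2))"
```

```text
t 21.6 p [474.7 378.1 248.6] rpy [-3.1351  0.0099 -1.561 ] F [-0.7  0.2 -1. ] T [-0.07  0.09  0.01] w 0.001 j [ 1.    0.05  0.13 -0.   -1.64 -0.99]
dp now-axes [ 58.3 -24.7  -1.8]  target-axes [ 58.3 -24.6  -1.4] rot deg [-0.37  0.57 -0.06]
```

View pics/s8.png

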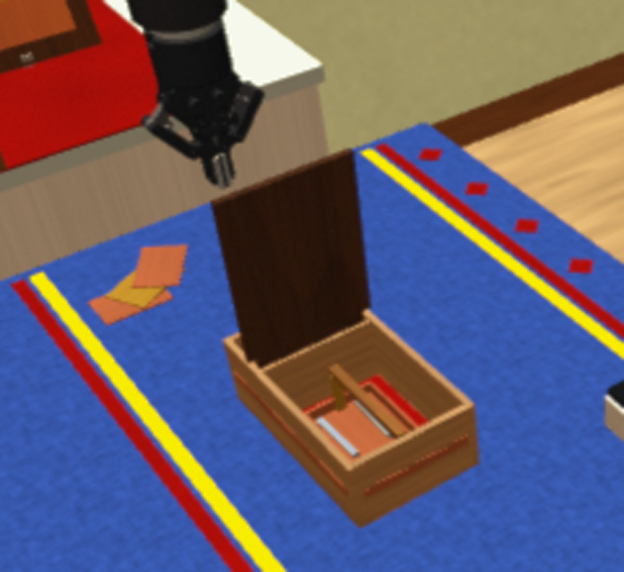

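>>> arm_command --steps '[{"dp": [10,-12,0],"angular": [-0.3,0.5,0],"hand": 1},{"dp": [15,-10,0],"angular": [0,0,0],"hand": 1},{"dp": [15,0,0],"angular": [0,0,0],"hand": 1},{"dp": [12,0,0],"angular": [0,0,0],"hand": 1},{"dp": [6,0,0],"angular": [0,0,0],"hand": 1},{"dp": [6,0,0],"angular": [0,0,0],"hand": 1},{"dp": [6,0,0],"angular": [0,0,0],"hand": 1},{"dp": [6,0,0],"angular": [0,0,0],"hand": 1},{"dp": [4,0,0],"angular": [0,0,0],"hand": 1},{"dp": [2,0,0],"angular": [0,0,0],"hand": 1}]'

```text
t: 22.65
position: [496.2, 289.5, 251.9]
orientation: [-3.138, 0.005, -1.559]
contact_force: [0.6, -0.1, 0.0]
grip_width: -0.0
```

```bash
python3 go.py 500 239 247 -1.56
```

```text
t 22.65 p [496.2 289.5 251.9] rpy [-3.1377  0.0049 -1.5587] F [ 0.6 -0.1  0. ] T [ 0.02  0.05 -0.02] w -0.0 j [ 0.88 -0.03  0.05 -0.   -1.65 -0.87]
dp now-axes [50.6 -3.2  4.6]  target-axes [50.5 -3.3  4.9] rot deg [-0.22  0.28  0.07]
```

>>> arm_command --steps '[{"dp": [5,0,0],"angular": [0,0,0],"hand": 1},{"dp": [6,0,0],"angular": [0,0,0],"hand": 1},{"dp": [7,0,0.5],"angular": [0,0,0],"hand": 1},{"dp": [8,0,1],"angular": [0,0,0],"hand": 1},{"dp": [8,0,1],"angular": [0,0,0],"hand": 1},{"dp": [8,0,2],"angular": [0,0,0],"hand": 1},{"dp": [8,0,3],"angular": [0,0,0],"hand": 1},{"dp": [8,0,4],"angular": [0,0,0],"hand": 1},{"dp": [8,0,4],"angular": [0,0,0],"hand": 1},{"dp": [8,0,4],"angular": [0,0,0],"hand": 1}]'

```text
t: 23.65
position: [497.0, 212.7, 230.2]
orientation: [-3.137, 0.01, -1.556]
contact_force: [0.0, 3.7, 0.4]
grip_width: 0.0
```

```bash
python3 go.py 500 196 224 -1.56; python3 -c "
from cell import vision; import cv2
im=vision.get_image('side')['color'];cv2.imwrite('pics/s9.png',cv2.resize(im[0:220,30:270],None,fx=2.6,fy=2.6,interpolation=2))"
```

```text
t 23.65 p [497.  212.7 230.2] rpy [-3.1369  0.01   -1.5558] F [0.  3.7 0.4] T [1.32 0.01 0.03] w 0.0 j [ 0.77 -0.13 -0.08 -0.   -1.61 -0.76]
dp now-axes [16.8 -2.7  6.1]  target-axes [16.7 -2.8  6.2] rot deg [-0.27  0.57  0.24]
```

View pics/s9.png

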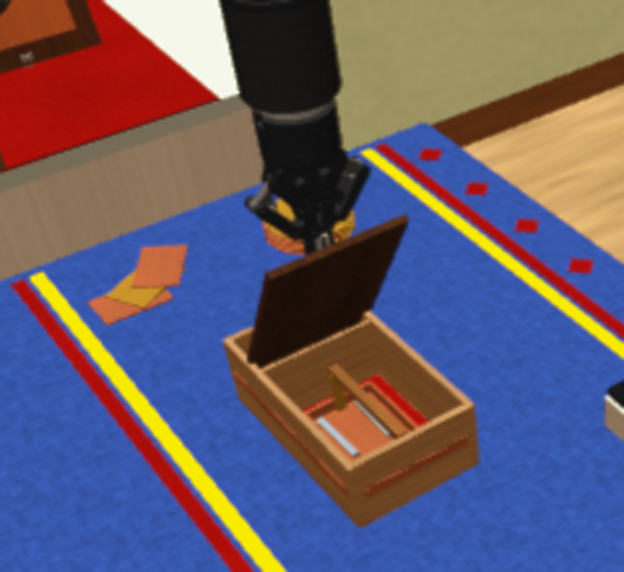

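>>> arm_command --steps '[{"dp": [7,0,3.5],"angular": [0,0,0],"hand": 1},{"dp": [7,0,3.5],"angular": [0,0.3,0],"hand": 1},{"dp": [6,0,4],"angular": [0,0,0],"hand": 1},{"dp": [6,0,4],"angular": [0,0.3,0],"hand": 1},{"dp": [6,0,4.5],"angular": [0,0,0],"hand": 1},{"dp": [5,0,5],"angular": [0,0,0],"hand": 1},{"dp": [5,0,5],"angular": [0,0,0],"hand": 1},{"dp": [4,0,5],"angular": [0,0,0],"hand": 1},{"dp": [4,0,6],"angular": [0,0,0],"hand": 1},{"dp": [4,0,6],"angular": [0,0,0],"hand": 1}]'

```text
t: 24.7
position: [498.0, 152.7, 179.5]
orientation: [-3.137, -0.003, -1.557]
contact_force: [0.1, 2.2, 0.2]
grip_width: 0.003
```

```bash
python3 go.py 500 134 146 -1.56
```

```text
t 24.7 p [498.  152.7 179.5] rpy [-3.1372e+00 -3.1000e-03 -1.5568e+00] F [0.1 2.2 0.2] T [ 0.72  0.07 -0.03] w 0.003 j [ 0.69 -0.18 -0.22  0.01 -1.53 -0.67]
dp now-axes [18.6 -1.5 33.6]  target-axes [18.7 -1.8 33.5] rot deg [-0.25 -0.17  0.18]
```

>>> arm_command --steps '[{"dp": [3,0,6],"angular": [0,0,0],"hand": 1},{"dp": [3,0,6],"angular": [0,0,0],"hand": 1},{"dp": [3,0,6],"angular": [0,0,0],"hand": 1},{"dp": [2,0,6],"angular": [0,0,0],"hand": 1},{"dp": [2,0,6],"angular": [0,0,0],"hand": 1},{"dp": [1,0,6],"angular": [0,0,0],"hand": 1},{"dp": [1,0,6],"angular": [0,0,0],"hand": 1},{"dp": [1,0,5],"angular": [0,0,0],"hand": 1},{"dp": [0,0,5],"angular": [0,0,0],"hand": 1},{"dp": [0,0,4],"angular": [0,0,0],"hand": 1}]'

```text
t: 25.7
position: [498.0, 132.4, 117.6]
orientation: [-3.139, -0.007, -1.558]
contact_force: [-0.5, 0.8, -1.3]
grip_width: -0.0
```

```bash
python3 go.py 500 130 97 -1.56; python3 -c "
from cell import vision; import cv2
im=vision.get_image('side')['color'];cv2.imwrite('pics/s10.png',cv2.resize(im[0:220,30:270],None,fx=2.6,fy=2.6,interpolation=2))"
```

```text
t 25.7 p [498.  132.4 117.6] rpy [-3.1394 -0.0075 -1.5583] F [-0.5  0.8 -1.3] T [0.04 0.01 0.06] w -0.0 j [ 0.66 -0.17 -0.33  0.01 -1.42 -0.65]
dp now-axes [ 2.3 -1.9 20.6]  target-axes [ 2.4 -2.  20.6] rot deg [-0.13 -0.43  0.1 ]
```

View pics/s10.png

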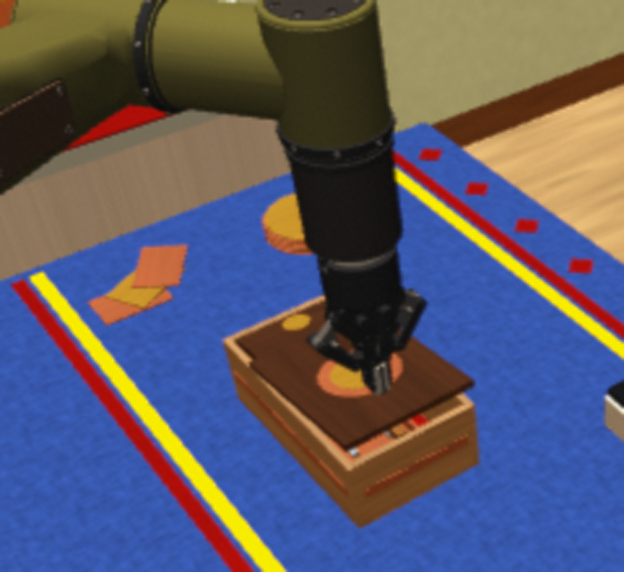

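>>> arm_command --steps '[{"dp": [0,0,3],"angular": [0,0,0],"hand": 1},{"dp": [0,0,3],"angular": [0,0,0],"hand": 1},{"dp": [0,0,3],"angular": [0,0,0],"hand": 1},{"dp": [0,0,3],"angular": [0,0,0],"hand": 1},{"dp": [0,0,3],"angular": [0,0,0],"hand": 1},{"dp": [0,0,2],"angular": [0,0,0],"hand": 1},{"dp": [0,0,1.5],"angular": [0,0,0],"hand": 1},{"dp": [0,0,1],"angular": [0,0,0],"hand": 1},{"dp": [0,0,0.5],"angular": [0,0,0],"hand": 1},{"dp": [0,0,0],"angular": [0,0,0],"hand": 1}]'

```text
t: 26.75
position: [498.0, 132.5, 96.3]
orientation: [-3.139, -0.007, -1.558]
contact_force: [-0.0, -0.2, -0.1]
grip_width: 0.001
```

```bash
python3 go.py 500 130 96 -1.56
```

```text
t 26.75 p [498.  132.5  96.3] rpy [-3.1392 -0.0074 -1.5578] F [-0.  -0.2 -0.1] T [0.   0.02 0.08] w 0.001 j [ 0.66 -0.16 -0.36  0.01 -1.38 -0.65]
dp now-axes [ 2.6 -1.9  0.3]  target-axes [ 2.6 -1.9  0.3] rot deg [-0.14 -0.42  0.13]
```

>>> arm_command --steps '[{"dp": [0,0,0.7],"angular": [0,0,0],"hand": 1},{"dp": [0,0,0.7],"angular": [0,0,0],"hand": 1},{"dp": [0,0,-5],"angular": [0,0,0],"hand": 1},{"dp": [0,0,-15],"angular": [0,0,0],"hand": 1},{"dp": [0,0,-30],"angular": [0,0,0],"hand": 1},{"dp": [10,20,-30],"angular": [0,0,0],"hand": 1},{"dp": [20,25,-20],"angular": [0,0,0],"hand": 1},{"dp": [25,25,-5],"angular": [0,0,0],"hand": 1},{"dp": [25,20,0],"angular": [0,0,0],"hand": 1},{"dp": [25,0,0],"angular": [0,0,0],"hand": 1}]'

```text
t: 27.75
position: [406.8, 25.3, 211.8]
orientation: [-3.134, -0.007, -1.555]
contact_force: [0.5, -0.0, 0.2]
grip_width: 0.004
```

>>> arm_command --steps '[{"dp": [30,0,0],"angular": [0,0,0],"hand": 1},{"dp": [30,0,0],"angular": [0,0,0],"hand": 1},{"dp": [30,0,0],"angular": [0,0,0],"hand": 1},{"dp": [20,0,0],"angular": [0,0,0],"hand": 1},{"dp": [0,0,0],"angular": [0,0,0],"hand": 1},{"dp": [0,0,0],"angular": [0,0,0],"hand": 1},{"dp": [0,0,0],"angular": [0,0,0],"hand": 1},{"dp": [0,0,0],"angular": [0,0,0],"hand": 1},{"dp": [0,0,0],"angular": [0,0,0],"hand": 1},{"dp": [0,0,0],"angular": [0,0,0],"hand": 1}]'

```text
t: 28.75
position: [408.4, -88.9, 221.4]
orientation: [-3.121, -0.004, -1.554]
contact_force: [0.1, -0.5, 0.4]
grip_width: 0.003
```

```bash
python3 go.py; python3 -c "
from cell import vision; import cv2
im=vision.get_image('side')['color'];cv2.imwrite('pics/s11.png',im);cv2.imwrite('pics/s11c.png',cv2.resize(im[105:205,110:220],None,fx=6,fy=6,interpolation=2))
im=vision.get_image('top')['color'];cv2.imwrite('pics/t11.png',im)"
```

```text
t 28.75 p [408.4 -88.9 221.4] rpy [-3.1212 -0.004  -1.5535] F [ 0.1 -0.5  0.4] T [ 0.03  0.03 -0.02] w 0.003 j [ 0.28 -0.49 -0.38  0.01 -1.66 -0.27]
```

View pics/s11c.png

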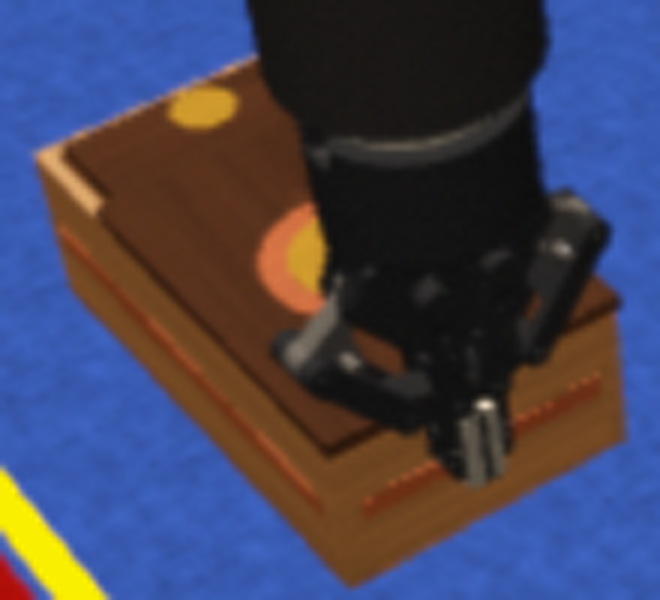

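View pics/t11.png

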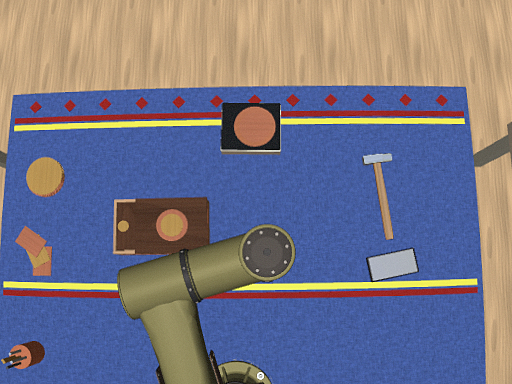

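View pics/s11.png

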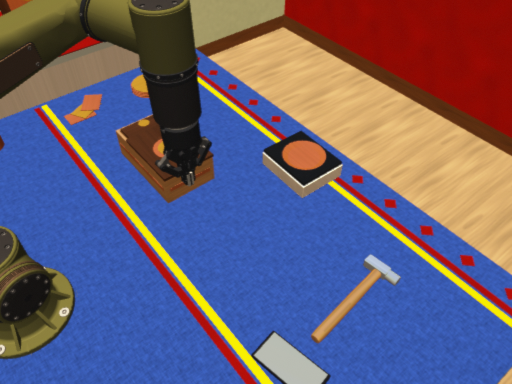

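The flap is shut: its corners at (330,447) and (620,298) and the thumb spot at (203,107) in the crop are where they were at the start. The bystanders have not moved, and the arm is clear of everything.

```bash
python3 -c "
from cell import arm; print(arm.sign_off())"
```

```text
the job is handed in; nothing more can be done
None
```

The job is done and was handed in at about 29 s of the 72 s allowed. I pressed the thumb spot and the flap sprang fully open. Then I carried the tray level into the case, set it down, let go and pushed the flap shut.

- **Tray:** after release, the side picture showed the tray flat on the case floor with both punches on it. The case wall hid the medal in that picture. It was last seen on the tray, just before the tray went down into the case.
- **Flap:** in the last picture its corners and the thumb spot sit at the same pixels as before it was opened. The force reading was about zero when the fingers reached the shut height, so it had snapped shut.
- **Bystanders:** the hammer, phone, dish and block look unmoved in the last top and side pictures.
- **Forces:** the readings at the end of each move stayed under about 5 N. I did not record peaks within a move, including the press on the thumb spot.

No check failed or disagreed.

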